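Take a hang case off its wire peg and stand it in the rack

ROBOT

A 6-joint arm with a two-finger parallel gripper is mounted at the origin on a cart in front of the work surface, level with it; the furniture and walls round the work are solid. World frame = base frame: x ahead of the robot, y to its left, z up, the work surface at z = 0. Lengths are in mm, angles in rad, forces in N, time in s.
With the tool pointing down it reaches from about 275 to 1000 mm from the base axis. Payload 8.4 kg.
Tool frame: the origin (TCP) lies midway between the tips of the shut fingers; the grasp point (between the pads) lies 19 mm behind it; z points along the fingers, y is the line along which they close (so a half turn about z gives the same grasp; the last joint's range is limited). The gripper opens to 85 mm and grips with 20 to 120 N. Pads are 22 mm wide; open, the fingers measure 114 mm over their backs; the gripper's body (76 mm by 85 mm) begins 54 mm behind the grasp point. The pads swing forward as they close: fully open they stand 13 mm farther back than shut.
Start: joints at [-1.234, 0.353, 1.633, -0, 1.155, -0.002], TCP at [207.721, -589.474, 231.281] pointing down, gripper open.
Joint ranges: [-2.63, 2.63], [-0.92, 2.1], [0.06, 2.66], [-1.3, 4.44], [0, 2.69], [-3.02, 3.02]. Speed limits (rad/s): [2.22, 2.22, 2.79, 3.14, 3.14, 3.14].

INTERFACE

Orientations are given as [roll, pitch, yaw] about the fixed x, y, z axes, in that order (R = Rz(yaw) Ry(pitch) Rx(roll)).
In Python, from rig import r gives the robot as it stands.
- The arm moves only by the tool servo_tool, never from a script. Its argument "deltas" is a list of rows, each an object of numbers: "x", "y", "z": the shift along the world's x, y, z in mm; "rx", "ry", "rz": the turn, a rotation vector about the world's x, y, z in rad; "gripper": the gripper's target within -1 to 1 (fully open at 1, half-way at 0, shut at -1). A call has 1 to 10 rows; each row is the pose to reach, as a shift and turn from the pose commanded when the call began; what a row does not reach only later rows make up. A row lasts 1/10 s, in which the tool goes at most 50 mm and 8.59 degrees, less where a joint would pass 70% of its speed; a pose out of reach is approached as far as the arm can. A call with a gripper value outside its range is refused whole. The fingers move at their own pace and stop on an object; "newtons" is the grip in N (left out, the last holds). Time passes only in rows, so rows that repeat a pose let the fingers close. It gives the time, the measured TCP pose, the force, the opening and the grip force at its end, in the units of the state.
- r.sense(): the state, without advancing time (a new reading comes with each control period).
- r.grab_frame(name): name is "scene" or "top"; returns the picture (420x560x3 uint8, blue, green, red); there is no depth.
- r.camera_params(name): a dict with "mtx" (3x3 intrinsics, pixels), "eye" and "orientation" of the camera in the world. Camera axes: x right, y down, z forward; pixel columns grow to the right and rows downward; lengths in mm; the calibration is good to about 2 mm. A picture is of the moment at which its call begins. camera_params takes no time and is no camera call.
- r.sign_off(): hands the job in; it is judged then, once.
Trained networks look in the newest picture that a camera, given by its name, has taken for a name from the list of things; names that differ only in an ending like _2 or _b are one class to them, and where a whole thing is asked for, a point or a joint stands for the part that bears it (a point fixed in the world has none). Each returns a list of dicts, best first, with "conf" (0 to 1); they miss things now and then, are a little off and sometimes report something else, mostly with a low value. They report only what shows in the picture. A call takes as long as a camera call.
- r.recognise(name, camera): "box" ([left, top, width, height] in pixels, round what is visible of it).
The state is a dict: "clock": time; "qpos": joint angles; "qvel": joint speeds; "joint_efforts": joint torques, N m; "eef_pos": TCP position; "tcp_rot": TCP orientation; "contact_force": force on the tool from outside, world axes, zero at the start; "wrist_torque": the same for the moment, N m; "opening": opening from 0.0 (shut) to 1.0 (fully open); "grasp_force": force on a finger pad.
Only numpy, scipy, OpenCV 4.12 (cv2) and the standard library are available. Lean on these libraries where they do the work, as an engineer would, in place of code of your own. Each camera call takes 0.05 s, during which the arm holds its last target. There are 200 camera calls.

TASK

Take the flat hang case off the wire peg of the spares stand: raise it so that its slot clears the upturned tip while you slide it off, feeling your way and never straining the peg. Then stand it upright in the slot of the grey rack, fully home, setting it down gently and leaving the flask, bottle and tape roll where they are.

Things in the scene. Friction and masses are not known exactly. Their poses are not given: they have to be found in the camera images.
- pack_center (a point): Centre of the hang case: a flat rigid white plastic case, about 90 g, a round filter on its front (-x), 10 mm thick (x), 60 mm wide (y), 150 mm tall (z up). It hangs on the peg by a slot through its thickness. Pinch it across its thickness, from above, by the solid header over the slot: 32 to 75 mm above this point.
- pack_slot (a point): Centre of the case's rectangular hang slot, 30 mm wide (y), 21 mm high (z), through the full thickness; 21.5 mm above the case's centre. At the start the slot's upper edge rests on the wire, 32 to 44 mm out from the peg's root. The case may hang a few degrees askew about its x.
- peg_root (a point): Where the wire peg leaves the post of the fixed stand, on the wire's axis, 170 mm above the worktop. The peg runs along this frame's -x (z up); 6 mm steel wire: 60 mm straight and level, then a bend, then a straight outer part of 65 mm that ends in the upturned tip, 120 to 130 mm out, whose end stands 10 mm above the wire's upper side.
- stand: Fixed grey spares stand, origin under its base plate's centre. The outer part of its wire has been bent up or down in use, up to 16 degrees either way, which puts the tip up to 18 mm high or low: not measured, to be felt or seen. The wire springs about 5 N per mm at the tip, 20 half-way; over 12 N strains it. Post 36 mm wide, up to 4 mm above the wire's axis. Base 130 x 100 x 10 mm.
- rack_hole0 (a point): Middle of the slot's mouth in the fixed grey rack block (60 x 110 x 42 mm high), level with the block's top. The slot is 14 mm across (x) and 68 mm long (y), chamfered 3 mm, 32 mm deep with a flat floor; z up. With the case home its centre lies 43 mm above this point. The case may face either way.
- flask: Small clear glass flask with a stopper, 55 mm wide, 118 mm tall, standing loose; origin at the centre of its underside. To be left alone.
- bottle: Small brown dropper bottle, 33 mm wide, 100 mm tall, standing loose; origin at the centre of its underside. To be left alone.
- tape: Black tape roll, 63 mm wide, 19 mm high, lying loose; origin at the centre of its underside. To be left alone.
- pack: The hang case: origin at the centre of its underside, axes as for its centre.
- rack: The fixed rack block: origin at the centre of its underside; axes as for its slot.

How it is judged:
By the outcome, as a careful person would: the job done as asked, in the order asked, and still so for the second after the job is handed in, with the robot touching nothing.
It also fails if it takes over 67 s, if anything falls off the work surface, if the arm or the gripper's body presses on something with over 40 N, if the wrist force passes 120 N, or if a joint passes its speed limit or range.

## Working session

There is one attempt and no reset: what is moved stays moved. The work goes in short steps, Python scripts to look and compute and a tool call to move; the robot and the scene stay as the last step left them, time stands still between calls to the robot, and variables do not carry over. Pictures are saved under pics/ and viewed, at most 10 in all, crops included, and the job is handed in when it is done.

Besides the shell and the picture viewer there is one more tool, called after "Call:" by a JSON object that holds its "name" and its "arguments". servo_tool: Moves the arm, as the interface text tells. Its arguments: {"type":"object","properties":{"deltas":{"type":"array","items":{"type":"object","properties":{"x":{"type":"number"},"y":{"type":"number"},"z":{"type":"number"},"rx":{"type":"number"},"ry":{"type":"number"},"rz":{"type":"number"},"gripper":{"type":"number"}}}},"newtons":{"type":"number"}},"required":["deltas"]}

```bash
mkdir -p pics; ls; python3 - <<'E'
from rig import r
import cv2,numpy as np
np.set_printoptions(suppress=True,precision=2)
for c in("scene","top"):
    f=r.grab_frame(c);cv2.imwrite(f"pics/{c}0.png",f)
    p=r.camera_params(c);print(c,p)
    for n in("pack_center","pack_slot","peg_root","stand","rack_hole0","rack","flask","bottle","tape","pack"):
        print(n,[(d["box"],round(d["conf"],2)) for d in r.recognise(n,c)[:2]])
print(r.sense())
E
```

```text
pics
scene {'mtx': array([[431.58,   0.  , 283.75],
       [  0.  , 431.58, 212.39],
       [  0.  ,   0.  ,   1.  ]]), 'eye': array([ 216.16, -649.71,  878.11]), 'orientation': array([-2.43, -0.01, -0.51])}
pack_center [([252.8, 113.0, 14.7, 54.6], 0.76)]
pack_slot [([248.4, 116.2, 19.1, 52.6], 0.63)]
peg_root [([230.0, 123.2, 57.9, 82.6], 0.7)]
stand [([230.3, 124.9, 51.9, 75.1], 0.82)]
rack_hole0 [([269.3, 242.0, 42.2, 53.9], 0.88)]
rack [([269.3, 239.3, 39.6, 53.2], 0.98)]
flask [([291.1, 333.6, 25.7, 43.9], 0.55)]
bottle [([340.8, 197.0, 18.1, 32.6], 0.89)]
tape [([209.6, 226.4, 26.1, 22.7], 0.79), ([251.8, 115.3, 17.3, 52.1], 0.3)]
pack [([248.9, 115.1, 19.9, 56.0], 0.66), ([289.3, 336.2, 29.5, 39.6], 0.31)]
top {'mtx': array([[387.93,   0.  , 281.33],
       [  0.  , 387.93, 208.14],
       [  0.  ,   0.  ,   1.  ]]), 'eye': array([ 427.71,  -96.71, 1091.1 ]), 'orientation': array([-3.01, -0.01, -1.54])}
pack_center [([169.8, 182.8, 33.6, 19.6], 0.63)]
pack_slot [([169.6, 184.1, 35.6, 17.5], 0.67)]
peg_root [([173.3, 169.5, 48.6, 61.6], 0.94)]
stand [([174.6, 173.1, 49.1, 58.2], 0.93)]
rack_hole0 [([284.5, 218.9, 41.2, 28.2], 0.63)]
rack [([284.1, 220.9, 45.9, 27.7], 0.94)]
flask [([369.8, 250.7, 26.3, 24.9], 0.95)]
bottle [([284.2, 149.5, 13.1, 15.8], 0.72)]
tape [([235.0, 254.5, 21.3, 23.6], 0.5), ([172.5, 167.8, 49.3, 64.8], 0.38)]
pack [([169.7, 181.7, 34.1, 18.8], 0.63)]
{'clock': 1.1, 'qpos': array([-1.23,  0.35,  1.63,  0.  ,  1.16, -0.  ]), 'qvel': array([ 0.,  0.,  0.,  0., -0.,  0.]), 'joint_efforts': array([  0.  , -60.52, -34.24,   0.  ,   0.  ,  -0.  ]), 'eef_pos': array([ 207.71, -589.46,  231.27]), 'tcp_rot': array([-3.14, -0.  ,  0.34]), 'contact_force': array([-0.05, -0.42,  0.03]), 'wrist_torque': array([-0.04,  0.03,  0.06]), 'grasp_force': 0.0, 'opening': 0.9995674996475373}
```

```bash
python3 - <<'E'
import cv2,numpy as np
a=cv2.imread('pics/scene0.png');b=cv2.imread('pics/top0.png')
f=lambda i,x,y,w,h,s:cv2.resize(i[y:y+h,x:x+w],None,fx=s,fy=s,interpolation=cv2.INTER_CUBIC)
cv2.imwrite('pics/c1.png',np.hstack([f(a,200,95,100,140,4),f(b,160,155,100,140,4)]))
cv2.imwrite('pics/c2.png',np.hstack([f(a,200,190,160,200,2.5),f(b,220,130,160,200,2.5)]))
E
```

```text
(no output)
```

View pics/c1.png

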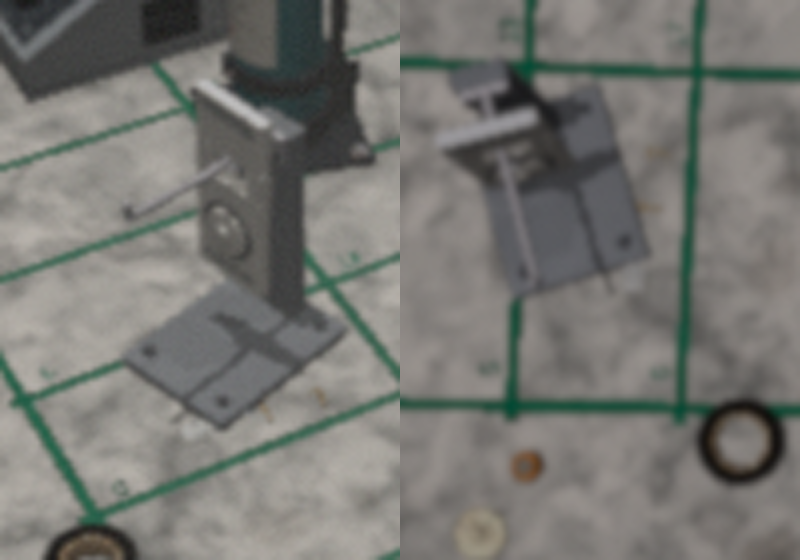

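View pics/c2.png

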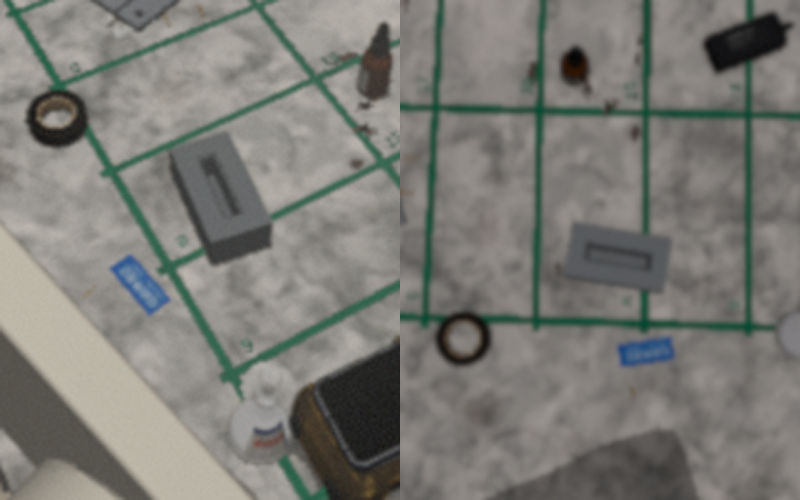

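```bash
cat >h.py <<'E'
import numpy as np,cv2
from rig import r
from scipy.spatial.transform import Rotation as Ro
from scipy.optimize import least_squares
np.set_printoptions(suppress=True,precision=1)
P={}
for c in("scene","top"):
    p=r.camera_params(c);P[c]=(np.array(p["mtx"]),np.array(p["eye"]),Ro.from_euler("xyz",p["orientation"]).as_matrix())
def proj(c,X):
    K,e,R=P[c];q=(np.atleast_2d(X)-e)@R@K.T;return q[:,:2]/q[:,2:]
def plane(c,uv,z):
    K,e,R=P[c];d=R@np.linalg.solve(K,[*uv,1]);return e+d*(z-e[2])/d[2]
def tri(a,b):
    s=least_squares(lambda X:np.r_[proj("scene",X)[0]-a,proj("top",X)[0]-b],[400,0,100]);return s.x,s.fun
L=lambda x,y:np.array([x/4+199.6,y/4+94.6])
T=lambda x,y:np.array([(x-400)/4+159.6,y/4+154.6])
L2=lambda x,y:np.array([x/2.5+199.7,y/2.5+189.7])
T2=lambda x,y:np.array([(x-400)/2.5+219.7,y/2.5+129.7])
E
python3 - <<'E'
from h import *
print("hdr L",tri(L(195,86),T(440,142)));print("hdr R",tri(L(268,127),T(537,115)))
print("tip",tri(L(127,208),T(528,280)))
print("post top?",tri(L(303,125),T(452,75)))
print("base scene",[plane("scene",L(*p),10) for p in((125,352),(222,420),(345,322))])
print("base top",[plane("top",T(*p),10) for p in((515,297),(650,257),(600,85))])
print("slot scene",[plane("scene",L2(*p),42) for p in((201,155),(213,150),(230,215),(242,211))])
print("slot top",[plane("top",T2(*p),42) for p in((587,243),(585,260),(652,254),(650,271))])
print("rack top",[plane("top",T2(*p),42) for p in((573,222),(671,240),(663,292),(564,275))])
for n,c,z in(("flask","scene",0),("bottle","scene",0)): pass
E
```

```text
hdr L (array([577.4, 159.3, 215. ]), array([ 1. , -0.1, -0.4,  0.8]))
hdr R (array([597.1, 104.4, 213.3]), array([-0.,  0.,  0., -0.]))
tip (array([503.9, 111.6, 181.8]), array([ 0.2, -0. , -0.1,  0.2]))
post top? (array([642.4, 168.8, 151.4]), array([-4.5,  0.6,  1.7, -3.8]))
base scene [array([509.1, 161.2,  10. ]), array([539.8,  71. ,  10. ]), array([659.3, 113.3,  10. ])]
base top [array([506.8, 159.1,  10. ]), array([537.4,  66.4,  10. ]), array([659.1, 107.6,  10. ])]
slot scene [array([ 504.9, -132.5,   42. ]), array([ 517.7, -132.9,   42. ]), array([ 495.9, -203.2,   42. ]), array([ 507.5, -204.8,   42. ])]
slot top [array([ 517.5, -135.5,   42. ]), array([ 499.1, -133.8,   42. ]), array([ 507.5, -206.2,   42. ]), array([ 489.1, -204.3,   42. ])]
rack top [array([ 540. , -119.8,   42. ]), array([ 523.3, -226.6,   42. ]), array([ 466.8, -218.6,   42. ]), array([ 482.3, -111.4,   42. ])]
```

```bash
cat >>h.py <<'E'
def wire(root,yaw,b,s):
    s=np.asarray(s,float);z=root[2]+np.maximum(s-60,0)*np.tan(np.radians(b))
    return np.c_[root[0]-s*np.cos(yaw),root[1]-s*np.sin(yaw),z]
E
python3 - <<'E'
from h import *
for n in("flask","bottle","tape"): pass
print("flask",plane("top",(383,263),118),"bottle",plane("top",(290.7,157),90),"tape",plane("top",(245.6,266),10))
root=np.array([622,152,170.]);yaw=.33
out=[]
for c,(x,y,w,h) in(("scene",(220,110,50,60)),("top",(170,165,40,72))):
    s=10 if c=="scene" else 8
    im=cv2.imread(f'pics/{c}0.png')[y:y+h,x:x+w]
    im=cv2.resize(im,(int(w*s),int(h*s)),interpolation=cv2.INTER_CUBIC)
    for b,col in((-8,(255,0,0)),(0,(0,255,0)),(8,(0,0,255))):
        for q in np.vstack([proj(c,wire(root,yaw,b,[60,80,100,125])),proj(c,wire(root,yaw,b,[127])+[0,0,13])]):
            u=((q-[x,y]+.5)*s).astype(int);cv2.circle(im,tuple(int(i) for i in u),2,col,-1)
    out.append(im[:570,:] if im.shape[0]>600 else im)
H=max(i.shape[0] for i in out)
out=[cv2.copyMakeBorder(i,0,H-i.shape[0],0,0,cv2.BORDER_CONSTANT) for i in out]
im=np.hstack(out);print(im.shape);cv2.imwrite('pics/w.png',im[:600,:800])
E
```

```text
flask [ 427.  -354.8  118. ] bottle [ 698.8 -119.5   90. ] tape [408.7  -4.4  10. ]
(600, 820, 3)
```

View pics/w.png

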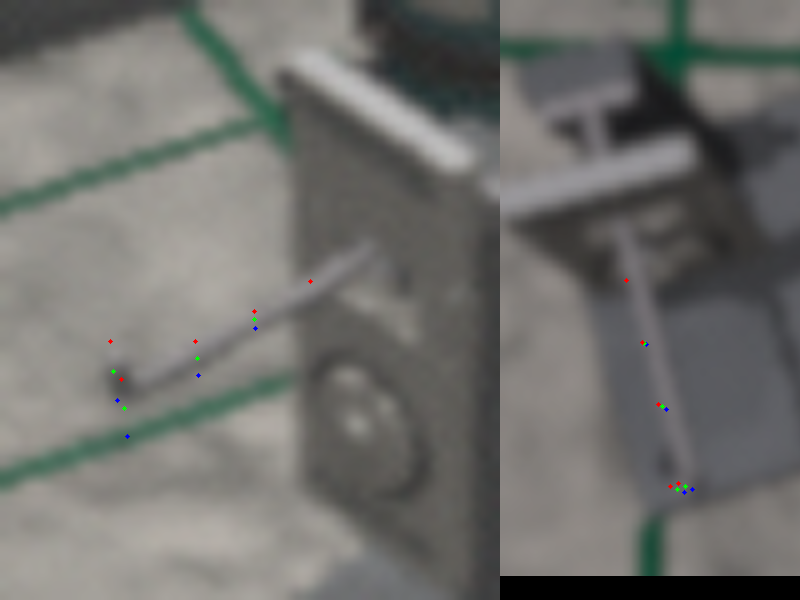

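```bash
python3 - <<'E'
from h import *
S=np.array([(375,245),(310,290),(260,322),(200,354),(140,388)])/10+[219.5,109.5]
Tp=np.array([(625-500,235),(655-500,360),(672-500,430),(685-500,470)])/8+[169.5,164.5]
tipS=np.array([121,382])/10+[219.5,109.5]; tipT=np.array([687-500,474])/8+[169.5,164.5]
base=[np.array(v) for v in((538.6,68.7),(508,160.2),(659.2,110.4))]
def dist(pts,poly):
    return [cv2.pointPolygonTest(poly.astype(np.float32).reshape(-1,1,2),(0,0),True) for p in pts]
def f(p):
    x,y,z,yaw,b,ds,dt=p;root=np.array([x,y,z]);res=[]
    W=wire(root,yaw,b,np.linspace(20,127,400))
    for c,pts,d in(("scene",S,ds),("top",Tp,dt)):
        q=proj(c,W)+[0,d]
        for u in pts: res.append(np.min(np.hypot(*(q-u).T))*2)
    tp=wire(root,yaw,b,[126])+[[0,0,7]]
    res+=list((proj("scene",tp)[0]+[0,ds]-tipS)*1.5)+list((proj("top",wire(root,yaw,b,[126])+[[0,0,4]])[0]+[0,dt]-tipT)*1)
    res+=[(z-170)/1,(yaw-.328)/.02,ds/1,dt/1]
    return res
for b0 in(-8,0,8):
    s=least_squares(f,[622,152,170,.33,b0,0,0],diff_step=1e-5,method="trf",x_scale=[5,5,1,.03,5,.5,.5]);print(s.cost,s.x.round(2));print(np.array(s.fun))
E
```

```text
1.4129325787535298 [623.  149.8 170.    0.3   3.8   0.1  -0.7]
[ 0.3  0.1  0.4  0.2  0.4  0.6  0.2  0.5  0.1  0.2 -0.6 -0.3  0.7 -0.
 -0.3  0.1 -0.7]
1.4184610875226906 [623.2 149.8 170.    0.3   3.6   0.1  -0.7]
[ 0.3  0.1  0.4  0.2  0.5  0.6  0.2  0.5  0.1  0.2 -0.6 -0.4  0.6  0.
 -0.3  0.1 -0.7]
1.4143342671803374 [623.  149.8 170.    0.3   3.8   0.1  -0.8]
[ 0.3  0.1  0.4  0.2  0.4  0.6  0.2  0.5  0.1  0.2 -0.6 -0.3  0.7 -0.
 -0.3  0.1 -0.8]
```

Call:
{"name": "servo_tool", "arguments": {"deltas": [{"x": 0, "y": 0, "z": 30, "rz": 0.14, "gripper": 0.1}, {"x": 20, "y": 40, "z": 60, "rz": 0.28, "gripper": 0.1}, {"x": 40, "y": 80, "z": 60, "rz": 0.42, "gripper": 0.1}, {"x": 60, "y": 120, "z": 60, "rz": 0.56, "gripper": 0.1}, {"x": 80, "y": 160, "z": 60, "rz": 0.7, "gripper": 0.1}, {"x": 100, "y": 200, "z": 60, "rz": 0.84, "gripper": 0.1}, {"x": 120, "y": 240, "z": 60, "rz": 0.98, "gripper": 0.1}, {"x": 140, "y": 280, "z": 60, "rz": 1.1, "gripper": 0.1}, {"x": 160, "y": 320, "z": 60, "rz": 1.2, "gripper": 0.1}, {"x": 180, "y": 360, "z": 60, "rz": 1.3, "gripper": 0.1}]}}

```text
invalid input
```

Call:
{"name": "servo_tool", "arguments": {"deltas": [{"x": 0, "y": 0, "z": 30, "rx": 0, "ry": 0, "rz": 0.14, "gripper": 0.1}, {"x": 20, "y": 40, "z": 60, "rx": 0, "ry": 0, "rz": 0.28, "gripper": 0.1}, {"x": 40, "y": 80, "z": 60, "rx": 0, "ry": 0, "rz": 0.42, "gripper": 0.1}, {"x": 60, "y": 120, "z": 60, "rx": 0, "ry": 0, "rz": 0.56, "gripper": 0.1}, {"x": 80, "y": 160, "z": 60, "rx": 0, "ry": 0, "rz": 0.7, "gripper": 0.1}, {"x": 100, "y": 200, "z": 60, "rx": 0, "ry": 0, "rz": 0.84, "gripper": 0.1}, {"x": 120, "y": 240, "z": 60, "rx": 0, "ry": 0, "rz": 0.98, "gripper": 0.1}, {"x": 140, "y": 280, "z": 60, "rx": 0, "ry": 0, "rz": 1.1, "gripper": 0.1}, {"x": 160, "y": 320, "z": 60, "rx": 0, "ry": 0, "rz": 1.2, "gripper": 0.1}, {"x": 180, "y": 360, "z": 60, "rx": 0, "ry": 0, "rz": 1.3, "gripper": 0.1}], "newtons": 40}}

```text
clock: 2.1
eef_pos: [388.2, -227.9, 291.6]
tcp_rot: [3.141, 0.0, 1.643]
contact_force: [1.4, -0.3, -0.5]
opening: 0.552
grasp_force: 0.0
```

Call:
{"name": "servo_tool", "arguments": {"deltas": [{"x": 20, "y": 40, "z": 0, "rx": 0, "ry": 0, "rz": 0.1, "gripper": 0.1}, {"x": 45, "y": 85, "z": 0, "rx": 0, "ry": 0, "rz": 0.2, "gripper": 0.1}, {"x": 70, "y": 125, "z": 0, "rx": 0, "ry": 0, "rz": 0.25, "gripper": 0.1}, {"x": 95, "y": 170, "z": 0, "rx": 0, "ry": 0, "rz": 0.25, "gripper": 0.1}, {"x": 120, "y": 215, "z": 0, "rx": 0, "ry": 0, "rz": 0.25, "gripper": 0.1}, {"x": 145, "y": 260, "z": 0, "rx": 0, "ry": 0, "rz": 0.25, "gripper": 0.1}, {"x": 170, "y": 310, "z": 0, "rx": 0, "ry": 0, "rz": 0.25, "gripper": 0.1}, {"x": 199, "y": 360, "z": 0, "rx": 0, "ry": 0, "rz": 0.25, "gripper": 0.1}, {"x": 199, "y": 360, "z": -30, "rx": 0, "ry": 0, "rz": 0.25, "gripper": 0.1}, {"x": 199, "y": 360, "z": -60, "rx": 0, "ry": 0, "rz": 0.25, "gripper": 0.1}], "newtons": 40}}

```text
clock: 3.1
eef_pos: [588.5, 133.5, 231.1]
tcp_rot: [3.139, -0.0, 1.892]
contact_force: [-0.1, -0.2, -0.7]
opening: 0.551
grasp_force: 0.0
```

```bash
python3 - <<'E'
from h import *
s=r.sense();print(s["eef_pos"],s["tcp_rot"],s["contact_force"])
a=r.grab_frame("scene");b=r.grab_frame("top")
f=lambda i,x,y,w,h,s:cv2.resize(i[y:y+h,x:x+w],None,fx=s,fy=s,interpolation=cv2.INTER_CUBIC)
cv2.imwrite('pics/d1.png',np.hstack([f(a,220,70,80,110,5),f(b,150,140,75,110,5)]))
E
```

```text
[588.5 133.5 231.1] [ 3.1 -0.   1.9] [-0.1 -0.2 -0.7]
```

View pics/d1.png

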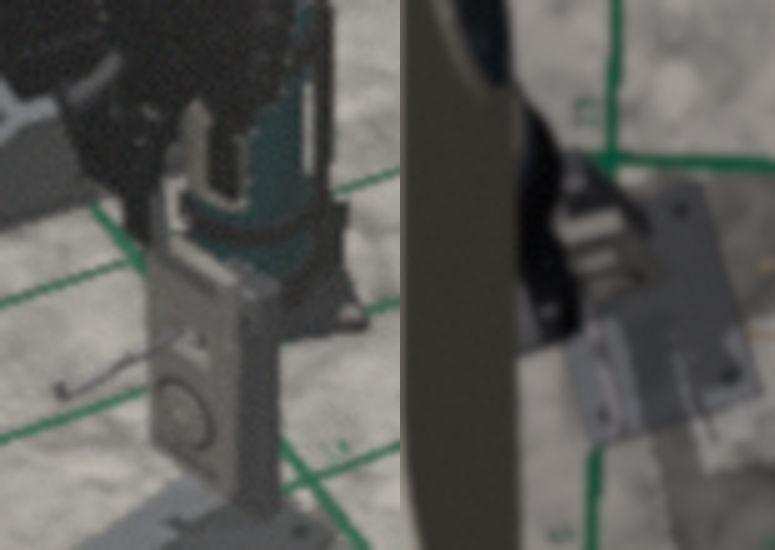

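Call:
{"name": "servo_tool", "arguments": {"deltas": [{"x": 0, "y": 0, "z": -12, "rx": 0, "ry": 0, "rz": 0, "gripper": -0.1}, {"x": 0, "y": 0, "z": -24, "rx": 0, "ry": 0, "rz": 0, "gripper": -0.3}, {"x": 0, "y": 0, "z": -36, "rx": 0, "ry": 0, "rz": 0, "gripper": -0.4}, {"x": 0, "y": 0, "z": -44, "rx": 0, "ry": 0, "rz": 0, "gripper": -0.4}, {"x": 0, "y": 0, "z": -49, "rx": 0, "ry": 0, "rz": 0, "gripper": -0.4}, {"x": 0, "y": 0, "z": -49, "rx": 0, "ry": 0, "rz": 0, "gripper": -0.5}], "newtons": 30}}

```text
clock: 3.8
eef_pos: [586.4, 130.3, 181.6]
tcp_rot: [-3.141, -0.0, 1.889]
contact_force: [-0.3, -0.5, -0.0]
opening: 0.25
grasp_force: 0.0
```

Call:
{"name": "servo_tool", "arguments": {"deltas": [{"x": 0, "y": 0, "z": 0, "rx": 0, "ry": 0, "rz": 0, "gripper": -0.6}, {"x": 0, "y": 0, "z": 0, "rx": 0, "ry": 0, "rz": 0, "gripper": -0.7}, {"x": 0, "y": 0, "z": 0, "rx": 0, "ry": 0, "rz": 0, "gripper": -0.8}, {"x": 0, "y": 0, "z": 0, "rx": 0, "ry": 0, "rz": 0, "gripper": -1}, {"x": 0, "y": 0, "z": 0, "rx": 0, "ry": 0, "rz": 0, "gripper": -1}, {"x": 0, "y": 0, "z": 0, "rx": 0, "ry": 0, "rz": 0, "gripper": -1}, {"x": 0, "y": 0, "z": 0, "rx": 0, "ry": 0, "rz": 0, "gripper": -1}], "newtons": 30}}

```text
clock: 4.5
eef_pos: [587.0, 130.6, 182.6]
tcp_rot: [3.141, 0.0, 1.889]
contact_force: [1.2, 0.2, 3.6]
opening: 0.112
grasp_force: 30.7
```

Call:
{"name": "servo_tool", "arguments": {"deltas": [{"x": 0, "y": 0, "z": 0.5, "rx": 0, "ry": 0, "rz": 0, "gripper": -1}, {"x": 0, "y": 0, "z": 0.5, "rx": 0, "ry": 0, "rz": 0, "gripper": -1}], "newtons": 30}}

```text
clock: 4.7
eef_pos: [586.7, 130.5, 182.7]
tcp_rot: [-3.141, -0.0, 1.889]
contact_force: [0.4, 0.6, 1.4]
opening: 0.116
grasp_force: 30.5
```

Call:
{"name": "servo_tool", "arguments": {"deltas": [{"x": 0, "y": 0, "z": 0.5, "rx": 0, "ry": 0, "rz": 0, "gripper": -1}, {"x": 0, "y": 0, "z": 0.5, "rx": 0, "ry": 0, "rz": 0, "gripper": -1}], "newtons": 30}}

```text
clock: 4.9
eef_pos: [586.3, 130.4, 183.0]
tcp_rot: [-3.141, -0.0, 1.889]
contact_force: [-0.8, -0.4, -0.2]
opening: 0.115
grasp_force: 30.2
```

Call:
{"name": "servo_tool", "arguments": {"deltas": [{"x": 0, "y": 0, "z": 1, "rx": 0, "ry": 0, "rz": 0, "gripper": -1}, {"x": 0, "y": 0, "z": 1, "rx": 0, "ry": 0, "rz": 0, "gripper": -1}], "newtons": 30}}

```text
clock: 5.1
eef_pos: [586.6, 130.5, 184.2]
tcp_rot: [-3.141, -0.0, 1.889]
contact_force: [-0.1, 0.6, -0.5]
opening: 0.113
grasp_force: 30.2
```

Call:
{"name": "servo_tool", "arguments": {"deltas": [{"x": 0, "y": 0, "z": 1, "rx": 0, "ry": 0, "rz": 0, "gripper": -1}, {"x": 0, "y": 0, "z": 3, "rx": 0, "ry": 0, "rz": 0, "gripper": -1}, {"x": 0, "y": 0, "z": 3, "rx": 0, "ry": 0, "rz": 0, "gripper": -1}], "newtons": 30}}

```text
clock: 5.4
eef_pos: [586.9, 130.6, 187.6]
tcp_rot: [3.141, 0.0, 1.889]
contact_force: [0.4, -0.3, -0.4]
opening: 0.112
grasp_force: 30.2
```

Call:
{"name": "servo_tool", "arguments": {"deltas": [{"x": 0, "y": 0, "z": 2.5, "rx": 0, "ry": 0, "rz": 0, "gripper": -1}, {"x": 0, "y": 0, "z": 5, "rx": 0, "ry": 0, "rz": 0, "gripper": -1}, {"x": 0, "y": 0, "z": 6, "rx": 0, "ry": 0, "rz": 0, "gripper": -1}, {"x": 0, "y": 0, "z": 6, "rx": 0, "ry": 0, "rz": 0, "gripper": -1}], "newtons": 30}}

```text
clock: 5.8
eef_pos: [586.9, 130.6, 193.6]
tcp_rot: [3.141, 0.0, 1.889]
contact_force: [-0.7, 0.5, -0.6]
opening: 0.114
grasp_force: 30.2
```

Call:
{"name": "servo_tool", "arguments": {"deltas": [{"x": -3.8, "y": -1.3, "z": 0, "rx": 0, "ry": 0, "rz": 0, "gripper": -1}, {"x": -7.6, "y": -2.5, "z": 0, "rx": 0, "ry": 0, "rz": 0, "gripper": -1}, {"x": -11.4, "y": -3.8, "z": 0, "rx": 0, "ry": 0, "rz": 0, "gripper": -1}, {"x": -15.2, "y": -5, "z": 0, "rx": 0, "ry": 0, "rz": 0, "gripper": -1}, {"x": -19, "y": -6.3, "z": 0, "rx": 0, "ry": 0, "rz": 0, "gripper": -1}, {"x": -19, "y": -6.3, "z": 0, "rx": 0, "ry": 0, "rz": 0, "gripper": -1}], "newtons": 30}}

```text
clock: 6.4
eef_pos: [567.1, 124.0, 193.3]
tcp_rot: [-3.141, -0.0, 1.889]
contact_force: [-0.2, 0.4, 0.4]
opening: 0.111
grasp_force: 30.2
```

Call:
{"name": "servo_tool", "arguments": {"deltas": [{"x": -4.7, "y": -1.6, "z": 0, "rx": 0, "ry": 0, "rz": 0, "gripper": -1}, {"x": -9.5, "y": -3.2, "z": 0.5, "rx": 0, "ry": 0, "rz": 0, "gripper": -1}, {"x": -14.2, "y": -4.7, "z": 0.9, "rx": 0, "ry": 0, "rz": 0, "gripper": -1}, {"x": -14.2, "y": -4.7, "z": 0.9, "rx": 0, "ry": 0, "rz": 0, "gripper": -1}], "newtons": 30}}

```text
clock: 6.8
eef_pos: [552.8, 119.3, 194.2]
tcp_rot: [-3.141, -0.0, 1.889]
contact_force: [0.1, 0.5, -0.4]
opening: 0.111
grasp_force: 30.2
```

Call:
{"name": "servo_tool", "arguments": {"deltas": [{"x": -4.7, "y": -1.6, "z": 0.5, "rx": 0, "ry": 0, "rz": 0, "gripper": -1}, {"x": -9.5, "y": -3.2, "z": 0.9, "rx": 0, "ry": 0, "rz": 0, "gripper": -1}, {"x": -14.2, "y": -4.7, "z": 1.3, "rx": 0, "ry": 0, "rz": 0, "gripper": -1}, {"x": -14.2, "y": -4.7, "z": 1.3, "rx": 0, "ry": 0, "rz": 0, "gripper": -1}], "newtons": 30}}

```text
clock: 7.2
eef_pos: [538.6, 114.6, 195.5]
tcp_rot: [-3.141, -0.0, 1.889]
contact_force: [-0.7, -0.2, -0.8]
opening: 0.114
grasp_force: 30.2
```

Call:
{"name": "servo_tool", "arguments": {"deltas": [{"x": -4.7, "y": -1.6, "z": 0.5, "rx": 0, "ry": 0, "rz": 0, "gripper": -1}, {"x": -8, "y": -2.6, "z": 0.7, "rx": 0, "ry": 0, "rz": 0, "gripper": -1}, {"x": -8, "y": -2.6, "z": 0.7, "rx": 0, "ry": 0, "rz": 0, "gripper": -1}], "newtons": 30}}

```text
clock: 7.5
eef_pos: [530.8, 112.1, 196.2]
tcp_rot: [-3.141, -0.0, 1.889]
contact_force: [-0.6, -0.1, -0.5]
opening: 0.109
grasp_force: 30.2
```

Call:
{"name": "servo_tool", "arguments": {"deltas": [{"x": 0, "y": 0, "z": -2, "rx": 0, "ry": 0, "rz": 0, "gripper": -1}, {"x": 0, "y": 0, "z": -4, "rx": 0, "ry": 0, "rz": 0, "gripper": -1}, {"x": 0, "y": 0, "z": -4, "rx": 0, "ry": 0, "rz": 0, "gripper": -1}], "newtons": 30}}

```text
clock: 7.8
eef_pos: [531.2, 112.2, 191.8]
tcp_rot: [-3.141, -0.0, 1.889]
contact_force: [0.3, 0.3, -0.5]
opening: 0.115
grasp_force: 30.2
```

Call:
{"name": "servo_tool", "arguments": {"deltas": [{"x": 0, "y": 0, "z": -1, "rx": 0, "ry": 0, "rz": 0, "gripper": -1}, {"x": 0, "y": 0, "z": -1, "rx": 0, "ry": 0, "rz": 0, "gripper": -1}], "newtons": 30}}

```text
clock: 8.0
eef_pos: [531.3, 112.2, 191.0]
tcp_rot: [-3.141, -0.0, 1.889]
contact_force: [0.1, 0.4, -1.8]
opening: 0.113
grasp_force: 30.2
```

Call:
{"name": "servo_tool", "arguments": {"deltas": [{"x": 0, "y": 0, "z": -0.8, "rx": 0, "ry": 0, "rz": 0, "gripper": -1}, {"x": 0, "y": 0, "z": -0.8, "rx": 0, "ry": 0, "rz": 0, "gripper": -1}], "newtons": 30}}

```text
clock: 8.2
eef_pos: [531.3, 112.2, 190.3]
tcp_rot: [-3.141, 0.0, 1.889]
contact_force: [0.0, 0.2, -0.2]
opening: 0.112
grasp_force: 30.2
```

Call:
{"name": "servo_tool", "arguments": {"deltas": [{"x": 0, "y": 0, "z": -0.8, "rx": 0, "ry": 0, "rz": 0, "gripper": -1}, {"x": 0, "y": 0, "z": -0.8, "rx": 0, "ry": 0, "rz": 0, "gripper": -1}], "newtons": 30}}

```text
clock: 8.4
eef_pos: [531.3, 112.2, 189.5]
tcp_rot: [-3.142, 0.0, 1.889]
contact_force: [-0.0, -0.2, -1.8]
opening: 0.116
grasp_force: 30.2
```

Call:
{"name": "servo_tool", "arguments": {"deltas": [{"x": 0, "y": 0, "z": -0.8, "rx": 0, "ry": 0, "rz": 0, "gripper": -1}, {"x": 0, "y": 0, "z": -0.8, "rx": 0, "ry": 0, "rz": 0, "gripper": -1}], "newtons": 30}}

```text
clock: 8.6
eef_pos: [531.3, 112.2, 188.7]
tcp_rot: [-3.141, -0.0, 1.889]
contact_force: [-0.3, 1.1, -0.4]
opening: 0.113
grasp_force: 30.2
```

Call:
{"name": "servo_tool", "arguments": {"deltas": [{"x": 0, "y": 0, "z": -0.6, "rx": 0, "ry": 0, "rz": 0, "gripper": -1}, {"x": 0, "y": 0, "z": -0.6, "rx": 0, "ry": 0, "rz": 0, "gripper": -1}], "newtons": 30}}

```text
clock: 8.8
eef_pos: [531.3, 112.2, 188.1]
tcp_rot: [-3.141, -0.0, 1.889]
contact_force: [-0.7, 0.7, -1.1]
opening: 0.116
grasp_force: 30.2
```

Call:
{"name": "servo_tool", "arguments": {"deltas": [{"x": 0, "y": 0, "z": -0.6, "rx": 0, "ry": 0, "rz": 0, "gripper": -1}, {"x": 0, "y": 0, "z": -0.6, "rx": 0, "ry": 0, "rz": 0, "gripper": -1}], "newtons": 30}}

```text
clock: 9.0
eef_pos: [531.3, 112.2, 187.6]
tcp_rot: [3.142, 0.0, 1.889]
contact_force: [0.4, -0.3, 0.0]
opening: 0.111
grasp_force: 30.3
```

Call:
{"name": "servo_tool", "arguments": {"deltas": [{"x": 0, "y": 0, "z": -0.6, "rx": 0, "ry": 0, "rz": 0, "gripper": -1}, {"x": 0, "y": 0, "z": -0.6, "rx": 0, "ry": 0, "rz": 0, "gripper": -1}], "newtons": 30}}

```text
clock: 9.2
eef_pos: [531.3, 112.2, 187.1]
tcp_rot: [3.142, 0.0, 1.889]
contact_force: [-0.9, -0.9, 2.1]
opening: 0.112
grasp_force: 30.7
```

Call:
{"name": "servo_tool", "arguments": {"deltas": [{"x": 0, "y": 0, "z": -0.5, "rx": 0, "ry": 0, "rz": 0, "gripper": -1}, {"x": 0, "y": 0, "z": -0.5, "rx": 0, "ry": 0, "rz": 0, "gripper": -1}], "newtons": 30}}

```text
clock: 9.4
eef_pos: [531.4, 112.2, 186.7]
tcp_rot: [3.141, 0.0, 1.889]
contact_force: [-1.9, 0.5, 5.6]
opening: 0.113
grasp_force: 31.0
```

Call:
{"name": "servo_tool", "arguments": {"deltas": [{"x": 0, "y": 0, "z": 4, "rx": 0, "ry": 0, "rz": 0, "gripper": -1}, {"x": 0, "y": 0, "z": 8, "rx": 0, "ry": 0, "rz": 0, "gripper": -1}, {"x": 0, "y": 0, "z": 12, "rx": 0, "ry": 0, "rz": 0, "gripper": -1}, {"x": 0, "y": 0, "z": 12.5, "rx": 0, "ry": 0, "rz": 0, "gripper": -1}, {"x": -3.8, "y": -1.3, "z": 13, "rx": 0, "ry": 0, "rz": 0, "gripper": -1}, {"x": -7.6, "y": -2.5, "z": 13.4, "rx": 0, "ry": 0, "rz": 0, "gripper": -1}, {"x": -7.6, "y": -2.5, "z": 13.4, "rx": 0, "ry": 0, "rz": 0, "gripper": -1}], "newtons": 30}}

```text
clock: 10.1
eef_pos: [522.9, 109.5, 199.7]
tcp_rot: [-3.141, -0.0, 1.889]
contact_force: [0.3, 0.1, -1.3]
opening: 0.112
grasp_force: 30.2
```

Call:
{"name": "servo_tool", "arguments": {"deltas": [{"x": -1.9, "y": -0.6, "z": 0.5, "rx": 0, "ry": 0, "rz": 0, "gripper": -1}, {"x": -3.8, "y": -1.3, "z": 1.1, "rx": 0, "ry": 0, "rz": 0, "gripper": -1}, {"x": -3.8, "y": -1.3, "z": 1.1, "rx": 0, "ry": 0, "rz": 0, "gripper": -1}], "newtons": 30}}

```text
clock: 10.4
eef_pos: [519.7, 108.3, 201.0]
tcp_rot: [-3.142, -0.0, 1.889]
contact_force: [0.6, 0.6, -1.4]
opening: 0.111
grasp_force: 30.2
```

Call:
{"name": "servo_tool", "arguments": {"deltas": [{"x": -1, "y": -0.3, "z": 0.2, "rx": 0, "ry": 0, "rz": 0, "gripper": -1}, {"x": -1.9, "y": -0.6, "z": 0.4, "rx": 0, "ry": 0, "rz": 0, "gripper": -1}, {"x": -1.9, "y": -0.6, "z": 0.4, "rx": 0, "ry": 0, "rz": 0, "gripper": -1}], "newtons": 30}}

```text
clock: 10.7
eef_pos: [517.9, 107.8, 201.4]
tcp_rot: [-3.141, 0.0, 1.889]
contact_force: [-0.3, 0.2, 0.6]
opening: 0.112
grasp_force: 30.2
```

Call:
{"name": "servo_tool", "arguments": {"deltas": [{"x": -1, "y": -0.3, "z": 0.1, "rx": 0, "ry": 0, "rz": 0, "gripper": -1}, {"x": -1.9, "y": -0.6, "z": 0.2, "rx": 0, "ry": 0, "rz": 0, "gripper": -1}, {"x": -1.9, "y": -0.6, "z": 0.2, "rx": 0, "ry": 0, "rz": 0, "gripper": -1}], "newtons": 30}}

```text
clock: 11.0
eef_pos: [516.0, 107.2, 201.6]
tcp_rot: [-3.142, -0.0, 1.889]
contact_force: [0.4, -0.1, -0.1]
opening: 0.114
grasp_force: 30.2
```

Call:
{"name": "servo_tool", "arguments": {"deltas": [{"x": -1, "y": -0.3, "z": 0.1, "rx": 0, "ry": 0, "rz": 0, "gripper": -1}, {"x": -1.9, "y": -0.6, "z": 0.2, "rx": 0, "ry": 0, "rz": 0, "gripper": -1}, {"x": -1.9, "y": -0.6, "z": 0.2, "rx": 0, "ry": 0, "rz": 0, "gripper": -1}], "newtons": 30}}

```text
clock: 11.3
eef_pos: [514.1, 106.6, 201.8]
tcp_rot: [-3.142, -0.0, 1.889]
contact_force: [0.3, -0.7, -0.4]
opening: 0.113
grasp_force: 30.2
```

Call:
{"name": "servo_tool", "arguments": {"deltas": [{"x": -1, "y": -0.3, "z": 0.1, "rx": 0, "ry": 0, "rz": 0, "gripper": -1}, {"x": -1.9, "y": -0.6, "z": 0.2, "rx": 0, "ry": 0, "rz": 0, "gripper": -1}, {"x": -1.9, "y": -0.6, "z": 0.2, "rx": 0, "ry": 0, "rz": 0, "gripper": -1}], "newtons": 30}}

```text
clock: 11.6
eef_pos: [512.2, 106.0, 202.0]
tcp_rot: [-3.142, -0.0, 1.889]
contact_force: [-0.3, 0.0, -1.0]
opening: 0.114
grasp_force: 30.2
```

Call:
{"name": "servo_tool", "arguments": {"deltas": [{"x": -1, "y": -0.3, "z": 0.1, "rx": 0, "ry": 0, "rz": 0, "gripper": -1}, {"x": -1.9, "y": -0.6, "z": 0.1, "rx": 0, "ry": 0, "rz": 0, "gripper": -1}, {"x": -1.9, "y": -0.6, "z": 0.1, "rx": 0, "ry": 0, "rz": 0, "gripper": -1}], "newtons": 30}}

```text
clock: 11.9
eef_pos: [510.3, 105.4, 202.1]
tcp_rot: [-3.141, -0.0, 1.889]
contact_force: [0.4, -0.5, -0.3]
opening: 0.115
grasp_force: 30.2
```

Call:
{"name": "servo_tool", "arguments": {"deltas": [{"x": -1, "y": -0.3, "z": 0.1, "rx": 0, "ry": 0, "rz": 0, "gripper": -1}, {"x": -1.9, "y": -0.6, "z": 0.1, "rx": 0, "ry": 0, "rz": 0, "gripper": -1}, {"x": -1.9, "y": -0.6, "z": 0.1, "rx": 0, "ry": 0, "rz": 0, "gripper": -1}], "newtons": 30}}

```text
clock: 12.2
eef_pos: [508.3, 104.8, 202.1]
tcp_rot: [-3.141, -0.0, 1.889]
contact_force: [0.5, 1.1, -0.8]
opening: 0.11
grasp_force: 30.2
```

Call:
{"name": "servo_tool", "arguments": {"deltas": [{"x": -1, "y": -0.3, "z": 0.1, "rx": 0, "ry": 0, "rz": 0, "gripper": -1}, {"x": -1.9, "y": -0.6, "z": 0.1, "rx": 0, "ry": 0, "rz": 0, "gripper": -1}, {"x": -1.9, "y": -0.6, "z": 0.1, "rx": 0, "ry": 0, "rz": 0, "gripper": -1}], "newtons": 30}}

```text
clock: 12.5
eef_pos: [506.5, 104.2, 202.3]
tcp_rot: [-3.142, 0.0, 1.889]
contact_force: [-0.3, -0.3, -1.1]
opening: 0.111
grasp_force: 30.2
```

Call:
{"name": "servo_tool", "arguments": {"deltas": [{"x": -1, "y": -0.3, "z": 0.1, "rx": 0, "ry": 0, "rz": 0, "gripper": -1}, {"x": -1.9, "y": -0.6, "z": 0.1, "rx": 0, "ry": 0, "rz": 0, "gripper": -1}, {"x": -1.9, "y": -0.6, "z": 0.1, "rx": 0, "ry": 0, "rz": 0, "gripper": -1}], "newtons": 30}}

```text
clock: 12.8
eef_pos: [504.6, 103.6, 202.4]
tcp_rot: [-3.142, 0.0, 1.889]
contact_force: [-0.0, -0.0, -1.8]
opening: 0.112
grasp_force: 30.2
```

Call:
{"name": "servo_tool", "arguments": {"deltas": [{"x": -1, "y": -0.3, "z": 0.1, "rx": 0, "ry": 0, "rz": 0, "gripper": -1}, {"x": -1.9, "y": -0.6, "z": 0.1, "rx": 0, "ry": 0, "rz": 0, "gripper": -1}, {"x": -1.9, "y": -0.6, "z": 0.1, "rx": 0, "ry": 0, "rz": 0, "gripper": -1}], "newtons": 30}}

```text
clock: 13.1
eef_pos: [502.7, 103.0, 202.5]
tcp_rot: [-3.141, -0.0, 1.889]
contact_force: [-0.2, -0.4, -0.5]
opening: 0.114
grasp_force: 30.2
```

Call:
{"name": "servo_tool", "arguments": {"deltas": [{"x": -1, "y": -0.3, "z": 0.1, "rx": 0, "ry": 0, "rz": 0, "gripper": -1}, {"x": -2.8, "y": -0.9, "z": 0.1, "rx": 0, "ry": 0, "rz": 0, "gripper": -1}, {"x": -2.8, "y": -0.9, "z": 0.1, "rx": 0, "ry": 0, "rz": 0, "gripper": -1}], "newtons": 30}}

```text
clock: 13.4
eef_pos: [499.7, 102.0, 202.6]
tcp_rot: [-3.141, -0.0, 1.889]
contact_force: [-0.3, 0.4, 0.2]
opening: 0.109
grasp_force: 30.2
```

Call:
{"name": "servo_tool", "arguments": {"deltas": [{"x": -1, "y": -0.3, "z": 0, "rx": 0, "ry": 0, "rz": 0, "gripper": -1}, {"x": -2.8, "y": -0.9, "z": 0, "rx": 0, "ry": 0, "rz": 0, "gripper": -1}, {"x": -2.8, "y": -0.9, "z": 0, "rx": 0, "ry": 0, "rz": 0, "gripper": -1}], "newtons": 30}}

```text
clock: 13.7
eef_pos: [496.9, 101.2, 202.5]
tcp_rot: [-3.141, -0.0, 1.889]
contact_force: [0.7, -1.1, -0.1]
opening: 0.108
grasp_force: 30.2
```

Call:
{"name": "servo_tool", "arguments": {"deltas": [{"x": -1.9, "y": -0.6, "z": 0, "rx": 0, "ry": 0, "rz": 0, "gripper": -1}, {"x": -3.8, "y": -1.3, "z": 0, "rx": 0, "ry": 0, "rz": 0, "gripper": -1}, {"x": -5.7, "y": -1.9, "z": 0, "rx": 0, "ry": 0, "rz": 0, "gripper": -1}, {"x": -5.7, "y": -1.9, "z": 0, "rx": 0, "ry": 0, "rz": 0, "gripper": -1}], "newtons": 30}}

```text
clock: 14.1
eef_pos: [491.2, 99.2, 202.6]
tcp_rot: [-3.141, -0.0, 1.889]
contact_force: [-0.6, -0.1, -0.5]
opening: 0.111
grasp_force: 30.2
```

Call:
{"name": "servo_tool", "arguments": {"deltas": [{"x": -5, "y": -1.6, "z": 0, "rx": 0, "ry": 0, "rz": 0, "gripper": -1}, {"x": -10, "y": -3.2, "z": 0, "rx": 0, "ry": 0, "rz": 0, "gripper": -1}, {"x": -20, "y": -6.4, "z": 0, "rx": 0, "ry": 0, "rz": 0, "gripper": -1}, {"x": -30, "y": -10, "z": 0, "rx": 0, "ry": 0, "rz": 0, "gripper": -1}, {"x": -30, "y": -10, "z": 0, "rx": 0, "ry": 0, "rz": 0, "gripper": -1}], "newtons": 30}}

```text
clock: 14.6
eef_pos: [459.7, 88.8, 202.4]
tcp_rot: [-3.14, -0.0, 1.889]
contact_force: [0.2, 0.1, -0.8]
opening: 0.113
grasp_force: 30.2
```

```bash
python3 - <<'E'
from h import *
a=r.grab_frame("scene");b=r.grab_frame("top")
f=lambda i,x,y,w,h,s:cv2.resize(i[y:y+h,x:x+w],None,fx=s,fy=s,interpolation=cv2.INTER_CUBIC)
cv2.imwrite('pics/e1.png',np.hstack([f(a,180,80,130,180,3),f(b,150,150,130,180,3)]))
E
```

```text
(no output)
```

View pics/e1.png

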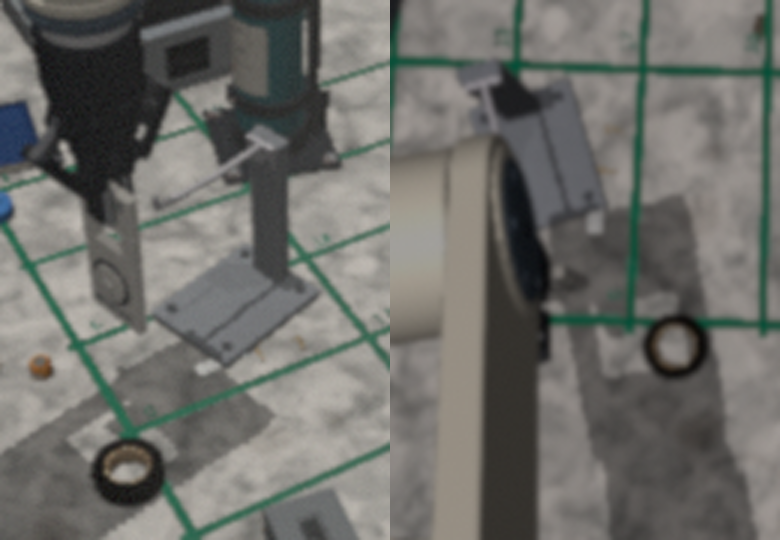

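Call:
{"name": "servo_tool", "arguments": {"deltas": [{"x": 0, "y": -15, "z": 8, "rx": 0, "ry": 0, "rz": -0.03, "gripper": -1}, {"x": 5, "y": -45, "z": 18, "rx": 0, "ry": 0, "rz": -0.1, "gripper": -1}, {"x": 12, "y": -80, "z": 18, "rx": 0, "ry": 0, "rz": -0.17, "gripper": -1}, {"x": 20, "y": -115, "z": 18, "rx": 0, "ry": 0, "rz": -0.24, "gripper": -1}, {"x": 27, "y": -150, "z": 18, "rx": 0, "ry": 0, "rz": -0.31, "gripper": -1}, {"x": 34, "y": -185, "z": 18, "rx": 0, "ry": 0, "rz": -0.38, "gripper": -1}, {"x": 40, "y": -220, "z": 18, "rx": 0, "ry": 0, "rz": -0.44, "gripper": -1}, {"x": 44, "y": -245, "z": 18, "rx": 0, "ry": 0, "rz": -0.47, "gripper": -1}, {"x": 44, "y": -257, "z": 18, "rx": 0, "ry": 0, "rz": -0.47, "gripper": -1}, {"x": 44, "y": -257, "z": 18, "rx": 0, "ry": 0, "rz": -0.47, "gripper": -1}], "newtons": 30}}

```text
clock: 15.7
eef_pos: [505.6, -168.7, 220.4]
tcp_rot: [-3.141, 0.0, 1.418]
contact_force: [-0.2, 0.4, -1.4]
opening: 0.111
grasp_force: 30.2
```

Call:
{"name": "servo_tool", "arguments": {"deltas": [{"x": 0, "y": 0, "z": -20, "rx": 0, "ry": 0, "rz": 0, "gripper": -1}, {"x": 0, "y": 0, "z": -40, "rx": 0, "ry": 0, "rz": 0, "gripper": -1}, {"x": 0, "y": 0, "z": -50, "rx": 0, "ry": 0, "rz": 0, "gripper": -1}, {"x": 0, "y": 0, "z": -50, "rx": 0, "ry": 0, "rz": 0, "gripper": -1}], "newtons": 30}}

```text
clock: 16.1
eef_pos: [504.6, -166.4, 169.4]
tcp_rot: [-3.139, -0.001, 1.42]
contact_force: [0.4, -0.0, -0.1]
opening: 0.11
grasp_force: 30.2
```

```bash
python3 - <<'E'
from h import *
s=r.sense();print(s["eef_pos"],s["tcp_rot"])
a=r.grab_frame("scene");b=r.grab_frame("top")
f=lambda i,x,y,w,h,s:cv2.resize(i[y:y+h,x:x+w],None,fx=s,fy=s,interpolation=cv2.INTER_CUBIC)
cv2.imwrite('pics/f1.png',np.hstack([f(a,250,180,80,120,5),f(b,262,180,75,120,5)]))
E
```

```text
[ 504.6 -166.4  169.4] [-3.1 -0.   1.4]
```

View pics/f1.png

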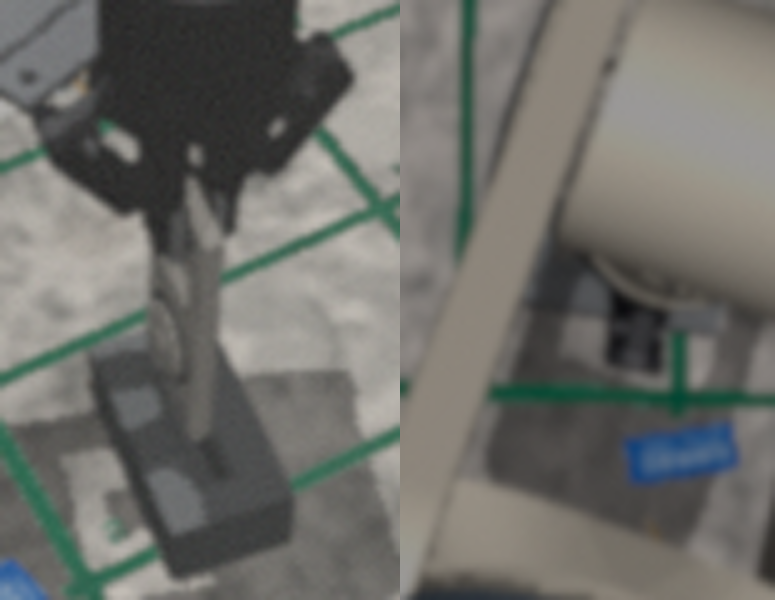

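```bash
cat >>h.py <<'E'
def box(o,yaw,roll,hx,hy,z0,z1,dy=0):
    R=(Ro.from_euler("z",yaw)*Ro.from_euler("x",roll)).as_matrix()
    return np.array([[sx*hx,sy*hy+dy,z] for sx in(-1,1) for sy in(-1,1) for z in(z0,z1)])@R.T+o
def draw(im,c,V,x,y,s,col):
    q=((proj(c,V)-[x,y]+.5)*s).round().astype(int)
    for i in range(8):
        for k in(1,2,4):
            if not i&k: cv2.line(im,tuple(map(int,q[i])),tuple(map(int,q[i|k])),col,1,cv2.LINE_AA)
E
python3 - <<'E'
from h import *
yaw=1.42-np.pi/2;o=np.array([504.6,-166.4,169.4])
im=cv2.imread('pics/f1.png')[:,:400];im=cv2.resize(im,None,fx=1,fy=1)
im2=im.copy()
a=(250,180,5)
draw(im,"scene",box(o,yaw,0,5,30,-115,35),*a,(0,0,255))
ro=np.array([504,-169,42.])
draw(im,"scene",box(ro,-.15,0,30,55,-42,0),*a,(0,255,0))
draw(im,"scene",box(ro,-.15,0,7,34,-32,0),*a,(255,255,0))
cv2.imwrite('pics/g1.png',np.hstack([im,im2]))
E
```

```text
(no output)
```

View pics/g1.png

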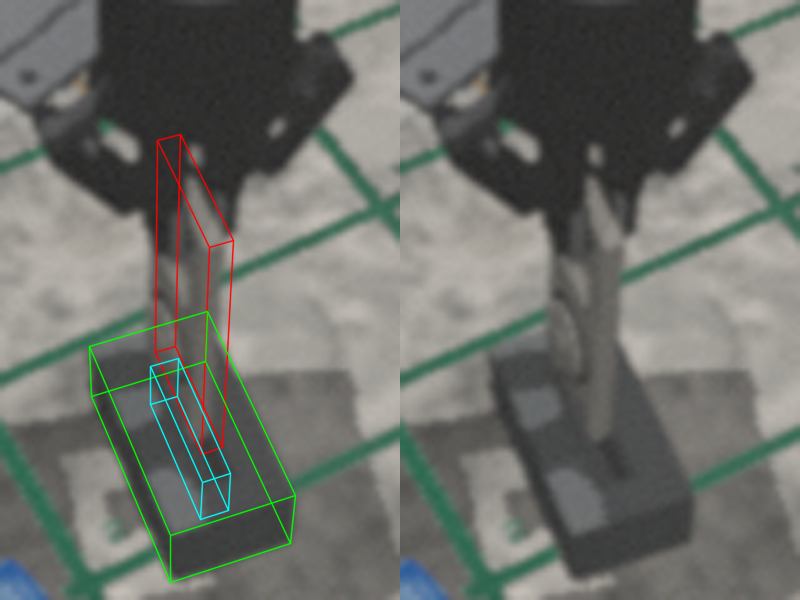

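```bash
python3 - <<'E'
from h import *
s=r.sense();print(s["eef_pos"],s["tcp_rot"])
fr=np.mean([r.grab_frame("scene").astype(float) for _ in range(6)],0)
np.save("fr.npy",fr)
x,y,w,h=264,210,50,75
im=np.clip((fr[y:y+h,x:x+w]-30)*1.6,0,255).astype(np.uint8)
im=cv2.resize(im,None,fx=8,fy=8,interpolation=cv2.INTER_CUBIC)
im2=im.copy();o=s["eef_pos"]
draw(im2,"scene",box(o,s["tcp_rot"][2]-np.pi/2,0,5,30,-115,35),x,y,8,(0,0,255))
ro=np.array([504,-169,42.])
draw(im2,"scene",box(ro,-.15,0,30,55,-42,0),x,y,8,(0,255,0))
draw(im2,"scene",box(ro,-.15,0,7,34,-32,0),x,y,8,(255,255,0))
cv2.imwrite('pics/g2.png',np.hstack([im2,im]))
E
```

```text
[ 505.8 -167.1  171. ] [ 3.1 -0.   1.4]
```

View pics/g2.png

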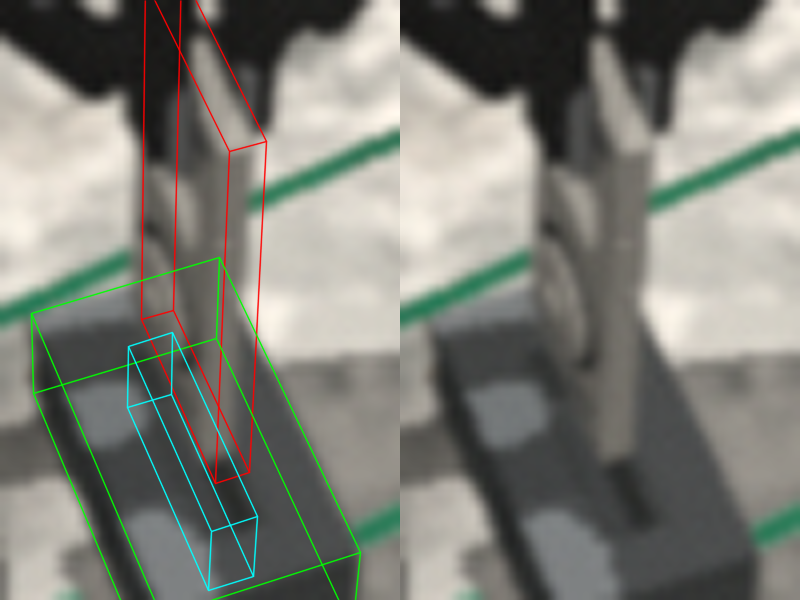

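Call:
{"name": "servo_tool", "arguments": {"deltas": [{"x": -0.5, "y": -3.5, "z": 0, "rx": -0.018, "ry": 0.003, "rz": 0, "gripper": -1}, {"x": -1, "y": -7, "z": 0, "rx": -0.035, "ry": 0.005, "rz": 0, "gripper": -1}, {"x": -1, "y": -7, "z": 0, "rx": -0.035, "ry": 0.005, "rz": 0, "gripper": -1}, {"x": -1, "y": -7, "z": 0, "rx": -0.035, "ry": 0.005, "rz": 0, "gripper": -1}, {"x": -1, "y": -7, "z": -5, "rx": -0.035, "ry": 0.005, "rz": 0, "gripper": -1}, {"x": -1, "y": -7, "z": -5, "rx": -0.035, "ry": 0.005, "rz": 0, "gripper": -1}, {"x": -1, "y": -7, "z": -5, "rx": -0.035, "ry": 0.005, "rz": 0, "gripper": -1}], "newtons": 30}}

```text
clock: 17.2
eef_pos: [504.3, -174.6, 165.3]
tcp_rot: [-3.141, 0.035, 1.419]
contact_force: [-0.4, 0.5, -1.2]
opening: 0.112
grasp_force: 30.2
```

```bash
python3 - <<'E'
from h import *
s=r.sense();print(s["eef_pos"],s["tcp_rot"])
fr=np.mean([r.grab_frame("scene").astype(float) for _ in range(6)],0)
print(r.sense()["eef_pos"])
x,y,w,h=264,210,50,75
im=np.clip((fr[y:y+h,x:x+w]-30)*1.6,0,255).astype(np.uint8)
im=cv2.resize(im,None,fx=8,fy=8,interpolation=cv2.INTER_CUBIC)
im2=im.copy();o=np.array([503,-175,165.4])
draw(im2,"scene",box(o,-.152,0,5,30,-115,35),x,y,8,(0,0,255))
ro=np.array([502.8,-171,42.])
draw(im2,"scene",box(ro,-.15,0,30,55,-42,0),x,y,8,(0,255,0))
draw(im2,"scene",box(ro,-.15,0,7,34,-32,0),x,y,8,(255,255,0))
cv2.imwrite('pics/g3.png',np.hstack([im2,im]))
E
```

```text
[ 504.3 -174.6  165.3] [-3.1  0.   1.4]
[ 504.6 -174.7  165.6]
```

View pics/g3.png

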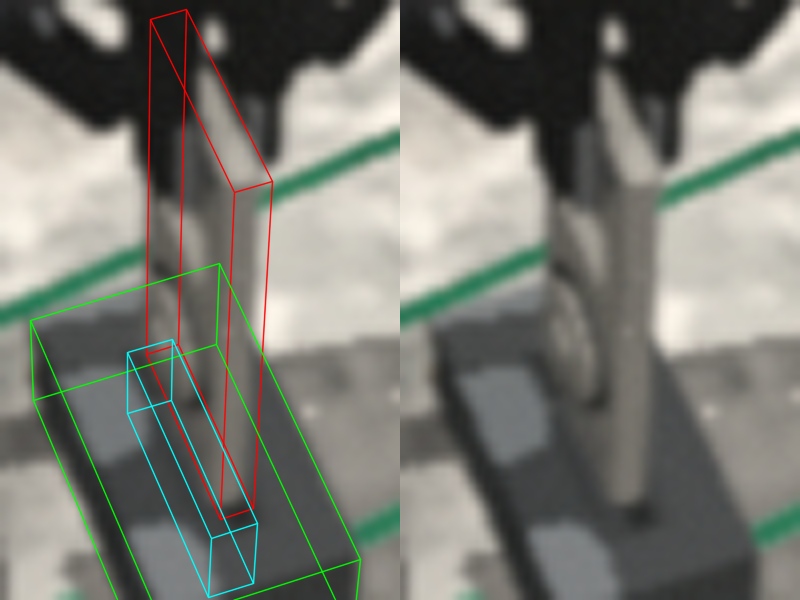

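Call:
{"name": "servo_tool", "arguments": {"deltas": [{"x": 0, "y": 0, "z": -2, "rx": 0, "ry": 0, "rz": 0, "gripper": -1}, {"x": 0, "y": 0, "z": -4, "rx": 0, "ry": 0, "rz": 0, "gripper": -1}, {"x": 0, "y": 0, "z": -5, "rx": 0, "ry": 0, "rz": 0, "gripper": -1}, {"x": 0, "y": 0, "z": -6, "rx": 0, "ry": 0, "rz": 0, "gripper": -1}], "newtons": 30}}

```text
clock: 17.9
eef_pos: [504.4, -174.7, 159.4]
tcp_rot: [3.141, 0.035, 1.419]
contact_force: [0.9, 0.7, -0.4]
opening: 0.111
grasp_force: 30.2
```

Call:
{"name": "servo_tool", "arguments": {"deltas": [{"x": 0, "y": 0, "z": -1, "rx": 0, "ry": 0, "rz": 0, "gripper": -1}, {"x": 0, "y": 0, "z": -2, "rx": 0, "ry": 0, "rz": 0, "gripper": -1}, {"x": 0, "y": 0, "z": -2, "rx": 0, "ry": 0, "rz": 0, "gripper": -1}], "newtons": 30}}

```text
clock: 18.2
eef_pos: [504.4, -174.7, 157.4]
tcp_rot: [3.141, 0.035, 1.419]
contact_force: [0.5, 0.3, -0.9]
opening: 0.113
grasp_force: 30.2
```

Call:
{"name": "servo_tool", "arguments": {"deltas": [{"x": 0, "y": 0, "z": -1, "rx": 0, "ry": 0, "rz": 0, "gripper": -1}, {"x": 0, "y": 0, "z": -2, "rx": 0, "ry": 0, "rz": 0, "gripper": -1}, {"x": 0, "y": 0, "z": -2, "rx": 0, "ry": 0, "rz": 0, "gripper": -1}], "newtons": 30}}

```text
clock: 18.5
eef_pos: [504.5, -174.6, 155.4]
tcp_rot: [3.141, 0.035, 1.419]
contact_force: [0.4, 0.1, -0.2]
opening: 0.113
grasp_force: 30.2
```

Call:
{"name": "servo_tool", "arguments": {"deltas": [{"x": 0, "y": 0, "z": -1, "rx": 0, "ry": 0, "rz": 0, "gripper": -1}, {"x": 0, "y": 0, "z": -2, "rx": 0, "ry": 0, "rz": 0, "gripper": -1}, {"x": 0, "y": 0, "z": -2, "rx": 0, "ry": 0, "rz": 0, "gripper": -1}], "newtons": 30}}

```text
clock: 18.8
eef_pos: [504.4, -174.6, 153.4]
tcp_rot: [3.141, 0.035, 1.419]
contact_force: [-0.6, 0.4, -0.6]
opening: 0.109
grasp_force: 30.2
```

Call:
{"name": "servo_tool", "arguments": {"deltas": [{"x": 0, "y": 0, "z": -1, "rx": 0, "ry": 0, "rz": 0, "gripper": -1}, {"x": 0, "y": 0, "z": -2, "rx": 0, "ry": 0, "rz": 0, "gripper": -1}, {"x": 0, "y": 0, "z": -2, "rx": 0, "ry": 0, "rz": 0, "gripper": -1}], "newtons": 30}}

```text
clock: 19.1
eef_pos: [504.4, -174.6, 151.4]
tcp_rot: [3.141, 0.035, 1.419]
contact_force: [-0.1, -0.1, -1.1]
opening: 0.111
grasp_force: 30.2
```

Call:
{"name": "servo_tool", "arguments": {"deltas": [{"x": 0, "y": 0, "z": -1, "rx": 0, "ry": 0, "rz": 0, "gripper": -1}, {"x": 0, "y": 0, "z": -2, "rx": 0, "ry": 0, "rz": 0, "gripper": -1}, {"x": 0, "y": 0, "z": -3, "rx": 0, "ry": 0, "rz": 0, "gripper": -1}, {"x": 0, "y": 0, "z": -3, "rx": 0, "ry": 0, "rz": 0, "gripper": -1}], "newtons": 30}}

```text
clock: 19.5
eef_pos: [504.4, -174.6, 148.4]
tcp_rot: [3.142, 0.035, 1.419]
contact_force: [0.8, 0.2, -1.8]
opening: 0.11
grasp_force: 30.2
```

Well inside the slot without contact; continue down to near the floor.

Call:
{"name": "servo_tool", "arguments": {"deltas": [{"x": 0, "y": 0, "z": -2, "rx": 0, "ry": 0, "rz": 0, "gripper": -1}, {"x": 0, "y": 0, "z": -4, "rx": 0, "ry": 0, "rz": 0, "gripper": -1}, {"x": 0, "y": 0, "z": -5, "rx": 0, "ry": 0, "rz": 0, "gripper": -1}, {"x": 0, "y": 0, "z": -5, "rx": 0, "ry": 0, "rz": 0, "gripper": -1}], "newtons": 30}}

```text
clock: 19.9
eef_pos: [504.4, -174.6, 143.4]
tcp_rot: [-3.142, 0.035, 1.419]
contact_force: [-0.2, -0.5, -1.4]
opening: 0.109
grasp_force: 30.2
```

Call:
{"name": "servo_tool", "arguments": {"deltas": [{"x": 0, "y": 0, "z": -2, "rx": 0, "ry": 0, "rz": 0, "gripper": -1}, {"x": 0, "y": 0, "z": -4, "rx": 0, "ry": 0, "rz": 0, "gripper": -1}, {"x": 0, "y": 0, "z": -5, "rx": 0, "ry": 0, "rz": 0, "gripper": -1}, {"x": 0, "y": 0, "z": -5, "rx": 0, "ry": 0, "rz": 0, "gripper": -1}], "newtons": 30}}

```text
clock: 20.3
eef_pos: [504.4, -174.6, 138.4]
tcp_rot: [3.142, 0.035, 1.419]
contact_force: [-0.2, 0.0, -1.5]
opening: 0.114
grasp_force: 30.2
```

Call:
{"name": "servo_tool", "arguments": {"deltas": [{"x": 0, "y": 0, "z": -2, "rx": 0, "ry": 0, "rz": 0, "gripper": -1}, {"x": 0, "y": 0, "z": -4, "rx": 0, "ry": 0, "rz": 0, "gripper": -1}, {"x": 0, "y": 0, "z": -5, "rx": 0, "ry": 0, "rz": 0, "gripper": -1}, {"x": 0, "y": 0, "z": -5, "rx": 0, "ry": 0, "rz": 0, "gripper": -1}], "newtons": 30}}

```text
clock: 20.7
eef_pos: [504.4, -174.6, 133.4]
tcp_rot: [-3.142, 0.035, 1.419]
contact_force: [0.2, -0.0, -1.7]
opening: 0.113
grasp_force: 30.2
```

Call:
{"name": "servo_tool", "arguments": {"deltas": [{"x": 0, "y": 0, "z": -1, "rx": 0, "ry": 0, "rz": 0, "gripper": -1}, {"x": 0, "y": 0, "z": -2, "rx": 0, "ry": 0, "rz": 0, "gripper": -1}, {"x": 0, "y": 0, "z": -2, "rx": 0, "ry": 0, "rz": 0, "gripper": -1}], "newtons": 30}}

```text
clock: 21.0
eef_pos: [504.4, -174.6, 131.5]
tcp_rot: [3.141, 0.035, 1.419]
contact_force: [0.5, 0.6, -0.9]
opening: 0.11
grasp_force: 30.2
```

Call:
{"name": "servo_tool", "arguments": {"deltas": [{"x": 0, "y": 0, "z": -1, "rx": 0, "ry": 0, "rz": 0, "gripper": -1}, {"x": 0, "y": 0, "z": -2, "rx": 0, "ry": 0, "rz": 0, "gripper": -1}, {"x": 0, "y": 0, "z": -2, "rx": 0, "ry": 0, "rz": 0, "gripper": -1}], "newtons": 30}}

```text
clock: 21.3
eef_pos: [504.4, -174.7, 129.4]
tcp_rot: [3.141, 0.035, 1.419]
contact_force: [0.4, 0.0, -1.5]
opening: 0.115
grasp_force: 30.2
```

Call:
{"name": "servo_tool", "arguments": {"deltas": [{"x": 0, "y": 0, "z": -0.5, "rx": 0, "ry": 0, "rz": 0, "gripper": -1}, {"x": 0, "y": 0, "z": -1, "rx": 0, "ry": 0, "rz": 0, "gripper": -1}, {"x": 0, "y": 0, "z": -1, "rx": 0, "ry": 0, "rz": 0, "gripper": -1}], "newtons": 30}}

```text
clock: 21.6
eef_pos: [504.5, -174.7, 128.5]
tcp_rot: [3.141, 0.035, 1.419]
contact_force: [0.7, -0.5, -0.6]
opening: 0.113
grasp_force: 30.2
```

Call:
{"name": "servo_tool", "arguments": {"deltas": [{"x": 0, "y": 0, "z": -0.5, "rx": 0, "ry": 0, "rz": 0, "gripper": -1}, {"x": 0, "y": 0, "z": -0.8, "rx": 0, "ry": 0, "rz": 0, "gripper": -1}, {"x": 0, "y": 0, "z": -0.8, "rx": 0, "ry": 0, "rz": 0, "gripper": -1}], "newtons": 30}}

```text
clock: 21.9
eef_pos: [504.5, -174.7, 127.7]
tcp_rot: [3.141, 0.035, 1.419]
contact_force: [-0.2, -0.2, -0.3]
opening: 0.112
grasp_force: 30.2
```

Call:
{"name": "servo_tool", "arguments": {"deltas": [{"x": 0, "y": 0, "z": -0.4, "rx": 0, "ry": 0, "rz": 0, "gripper": -1}, {"x": 0, "y": 0, "z": -0.6, "rx": 0, "ry": 0, "rz": 0, "gripper": -1}, {"x": 0, "y": 0, "z": -0.6, "rx": 0, "ry": 0, "rz": 0, "gripper": -1}], "newtons": 30}}

```text
clock: 22.2
eef_pos: [504.6, -174.7, 127.3]
tcp_rot: [3.141, 0.035, 1.419]
contact_force: [0.0, 0.2, 0.9]
opening: 0.113
grasp_force: 30.5
```

Call:
{"name": "servo_tool", "arguments": {"deltas": [{"x": 0, "y": 0, "z": -0.3, "rx": 0, "ry": 0, "rz": 0, "gripper": -1}, {"x": 0, "y": 0, "z": -0.5, "rx": 0, "ry": 0, "rz": 0, "gripper": -1}, {"x": 0, "y": 0, "z": -0.5, "rx": 0, "ry": 0, "rz": 0, "gripper": -1}], "newtons": 30}}

```text
clock: 22.5
eef_pos: [504.8, -174.7, 127.2]
tcp_rot: [3.141, 0.035, 1.419]
contact_force: [-0.7, 1.5, 6.1]
opening: 0.115
grasp_force: 31.3
```

Call:
{"name": "servo_tool", "arguments": {"deltas": [{"x": 0, "y": 0, "z": -0.3, "rx": 0, "ry": 0, "rz": 0, "gripper": -1}, {"x": 0, "y": 0, "z": -0.5, "rx": 0, "ry": 0, "rz": 0, "gripper": -1}, {"x": 0, "y": 0, "z": -0.5, "rx": 0, "ry": 0, "rz": 0, "gripper": -1}], "newtons": 30}}

```text
clock: 22.8
eef_pos: [504.9, -174.7, 127.2]
tcp_rot: [3.14, 0.035, 1.419]
contact_force: [-2.1, 2.3, 10.4]
opening: 0.113
grasp_force: 32.0
```

Call:
{"name": "servo_tool", "arguments": {"deltas": [{"x": 0, "y": 0, "z": 0.9, "rx": 0, "ry": 0, "rz": 0, "gripper": -1}, {"x": 0, "y": 0, "z": 0.9, "rx": 0, "ry": 0, "rz": 0, "gripper": -1}, {"x": 0, "y": 0, "z": 0.9, "rx": 0, "ry": 0, "rz": 0, "gripper": -0.75}, {"x": 0, "y": 0, "z": 0.9, "rx": 0, "ry": 0, "rz": 0, "gripper": -0.65}, {"x": 0, "y": 0, "z": 0.9, "rx": 0, "ry": 0, "rz": 0, "gripper": -0.5}, {"x": 0, "y": 0, "z": 0.9, "rx": 0, "ry": 0, "rz": 0, "gripper": -0.3}, {"x": 0, "y": 0, "z": 0.9, "rx": 0, "ry": 0, "rz": 0, "gripper": -0.1}, {"x": 0, "y": 0, "z": 0.9, "rx": 0, "ry": 0, "rz": 0, "gripper": 0}, {"x": 0, "y": 0, "z": 0.9, "rx": 0, "ry": 0, "rz": 0, "gripper": 0}], "newtons": 30}}

```text
clock: 23.7
eef_pos: [504.5, -174.7, 127.1]
tcp_rot: [3.141, 0.035, 1.419]
contact_force: [-0.6, -0.6, 0.1]
opening: 0.499
grasp_force: 0.0
```

Call:
{"name": "servo_tool", "arguments": {"deltas": [{"x": 0, "y": 0, "z": 10, "rx": 0, "ry": 0, "rz": 0, "gripper": 0}, {"x": 0, "y": 0, "z": 25, "rx": 0, "ry": 0, "rz": 0, "gripper": 0}, {"x": 0, "y": 0, "z": 50, "rx": 0, "ry": 0, "rz": 0, "gripper": 0}, {"x": 0, "y": 0, "z": 80, "rx": 0, "ry": 0, "rz": 0, "gripper": 0}, {"x": 0, "y": 0, "z": 110, "rx": 0, "ry": 0, "rz": 0, "gripper": 0}, {"x": 0, "y": 0, "z": 140, "rx": 0, "ry": 0, "rz": 0, "gripper": 0}, {"x": -30, "y": 40, "z": 160, "rx": 0, "ry": 0, "rz": 0, "gripper": 0}, {"x": -60, "y": 80, "z": 160, "rx": 0, "ry": 0, "rz": 0, "gripper": 0}, {"x": -90, "y": 120, "z": 160, "rx": 0, "ry": 0, "rz": 0, "gripper": 0}, {"x": -90, "y": 120, "z": 160, "rx": 0, "ry": 0, "rz": 0, "gripper": 0}], "newtons": 30}}

```text
clock: 24.7
eef_pos: [411.2, -51.8, 287.7]
tcp_rot: [-3.141, 0.034, 1.421]
contact_force: [-0.1, 0.4, 0.2]
opening: 0.5
grasp_force: 0.0
```

```bash
python3 - <<'E'
from h import *
a=r.grab_frame("scene");b=r.grab_frame("top")
f=lambda i,x,y,w,h,s:cv2.resize(i[y:y+h,x:x+w],None,fx=s,fy=s,interpolation=cv2.INTER_CUBIC)
im=f(a,200,110,160,220,2.5)
draw(im,"scene",box(np.array([502,-171,10.]),-.15,0,5,30,0,150),200,110,2.5,(0,0,255))
cv2.imwrite('pics/z1.png',np.hstack([im,f(b,220,130,160,220,2.5)]))
for n in("flask","bottle","tape"):
  for c in("scene","top"): print(n,c,[(d["box"],round(d["conf"],2)) for d in r.recognise(n,c)[:1]])
E
```

```text
flask scene [([289.9, 334.9, 28.0, 38.8], 0.91)]
flask top [([372.2, 254.5, 23.5, 21.2], 0.58)]
bottle scene [([340.2, 198.6, 21.7, 31.9], 0.78)]
bottle top [([280.8, 150.9, 14.4, 13.1], 0.44)]
tape scene [([208.9, 228.1, 23.9, 21.4], 0.59)]
tape top [([284.6, 220.7, 43.2, 25.9], 0.67)]
```

View pics/z1.png

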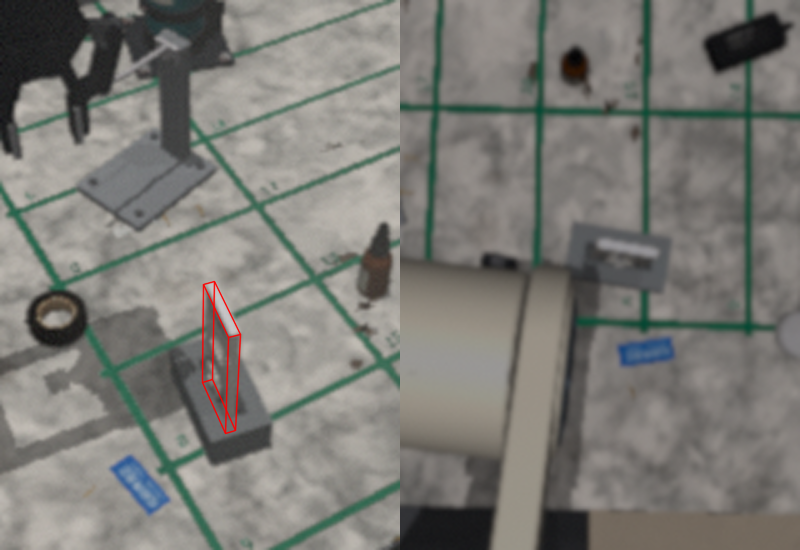

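The case stands upright in the slot. It matches the home model (red outline, about 205–240 by 283–432 px), and the other objects have not moved.

```bash
python3 -c "
from rig import r
print(r.sign_off())"
```

```text
the job is handed in; nothing more can be done
None
```

The case came off the peg with at most about 6 N of contact, felt once on purpose to find the bend. It now stands upright and fully home in the grey rack, after a set-down that peaked at about 10 N; the flask, bottle and tape roll have not moved, and the job is handed in.

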